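# Dispense one sample disc and nudge it into the round dish

### The arm

A 7-joint arm with a two-finger parallel gripper is mounted at the origin on a cart in front of the work surface, level with it; the furniture and walls round the work are solid. World frame = base frame: x ahead of the robot, y to its left, z up, the work surface at z = 0. Lengths are in m, angles in rad, forces in N, time in s.
With the tool pointing down it reaches from about 0.425 to 0.875 m from the base axis. Payload 9.9 kg.
Tool frame: the origin (TCP) lies between the finger pads; the fingertips stand 25 mm ahead of it and the grasp point (between the pads) lies 6 mm ahead of it (robot.tcp_to_tips is the distance from the TCP to the fingertips, in m); z points along the fingers, y is the line along which they close (so a half turn about z gives the same grasp; the last joint's range is limited). The gripper opens to 85 mm and grips with 20 to 120 N. Pads are 22 mm wide; open, the fingers measure 114 mm over their backs; the gripper's body (76 mm by 85 mm) begins 54 mm behind the grasp point. The pads swing forward as they close: fully open they stand 13 mm farther back than shut.
Start: joints at [1.065, 0.576, 0.025, 1.437, -0.015, 1.129, -0.057], TCP at [0.276, -0.616, 0.256] pointing down, gripper open.
Joint ranges: [-2.76, 2.76], [-0.34, 2.15], [-1.52, 1.57], [0.19, 2.46], [-1.09, 4.23], [0.17, 1.99], [-2.82, 2.82]. Speed limits (rad/s): [2.22, 2.22, 3.01, 3.01, 3.14, 3.14, 3.14].

### API

Orientations are given as [roll, pitch, yaw] about the fixed x, y, z axes, in that order (R = Rz(yaw) Ry(pitch) Rx(roll)).
In Python, from bench import sensors, viewer, robot gives the robot as it stands.
- The arm moves only by the shell command python3 -m crank 'ROWS' [FORCE]. ROWS is JSON, a list of rows, each a list of 3 entries, a list of its own where there are three numbers: the turn, a rotation vector about the tool's x, y, z in rad, then the shift along the tool's x, y, z in mm, then the finger opening in mm, from 0 to 85.4. A call has 1 to 20 rows; each row is the pose to reach, as a shift and turn from the pose commanded when the call began, along the tool's axes at that moment; what a row does not reach only later rows make up. A row lasts 1/10 s, in which the tool goes at most 50 mm and 8.59 degrees, less where a joint would pass 70% of its speed; a pose out of reach is approached as far as the arm can. A call with a gripper value outside its range is refused whole. The fingers move at their own pace and stop on an object; FORCE is the grip in N (left out, the last holds). Time passes only in rows, so rows that repeat a pose let the fingers close. It gives the time, the measured TCP pose, the force, the opening and the grip force at its end, in the units of the state.
- sensors.read_state(): the state, without advancing time (a new reading comes with each control period).
- viewer.grab_frame(name): name is "scene" or "top"; returns (picture, depth): 480x640x3 uint8, red, green, blue; 480x640 float32, m along the optical axis (not along the pixel's ray), 0 where there is no reading.
- viewer.camera_info(name): a dict with "K" (3x3 intrinsics, pixels), "view" (4x4, takes a point from world to camera coordinates). Camera axes: x right, y down, z forward; pixel columns grow to the right and rows downward; lengths in m; the calibration is good to about 2 mm. A picture is of the moment at which its call begins. camera_info takes no time and is no camera call.
- robot.sign_off(): hands the job in; it is judged then, once.
The state is a dict: "t": time; "qpos": joint angles; "joint_velocities": joint speeds; "tau": joint torques, N m; "tcp_pos": TCP position; "orientation": TCP orientation; "contact_force": force on the tool from outside, world axes, zero at the start; "torque": the same for the moment, N m; "gripper_width": opening from 0.0 (shut) to 1.0 (fully open); "grasp_force": force on a finger pad.
Only numpy, scipy, OpenCV 4.12 (cv2) and the standard library are available. Lean on these libraries where they do the work, as an engineer would, in place of code of your own. Each camera call takes 0.05 s, during which the arm holds its last target. There are 200 camera calls.

### The job

Press the black plunger of the disc dispenser all the way down and let it spring back up, so that just one metal disc slides out onto the apron. Then, with a fingertip, push that disc sideways along the apron until it drops into the round dish and lies flat there (not the square tray on the other side). Never grasp or lift a disc, leave the other two discs in the magazine, leave the plunger up, and do not disturb the things standing around.

Things in the scene. Friction and masses are not known exactly. Their poses are not given: they have to be found in the camera images.
- dispenser: Disc dispenser, fixed: white magazine tower and drive housing on a grey foot. Origin on the table under the magazine's axis. Discs come out towards its -x (roughly to the robot); y runs along the apron, z up. In mm: tower x -20 to 20, y -21 to 21, top z 51, open on top; drive housing behind it x 20 to 84, y -22 to 22, top z 36; grey apron in front x -72 to -20, y -38 to 38.
- apron (a point): Point on the apron's flat top face, 12 mm above the table, at x = -50 mm, y = 0 of the dispenser. The apron is open at both y ends; along its front edge (x -76 to -72 mm) runs a lip whose top is 16 mm above the table. The ejected disc stops with its centre at about x = -47 mm (to -57 if pressed fast), y = 0.
- magazine (a point): Point on the magazine's floor, on its axis (12 mm above the table), x = y = 0 of the dispenser. When the plunger is back up the next disc drops to this floor, so each further press ejects another disc.
- plunger_top (a point): Centre of the top face of the plunger's black round cap (diameter 32 mm), at x = 52 mm, y = 0 of the dispenser; 75 mm above the table when up, 55 mm when fully down. It moves with the plunger.
- plunger (a joint): Plunger travel in m: 0 up, 0.020 fully down at a hard stop. It drives a pusher 2.5 times as far (50 mm), which slides the lowest disc out and goes back with the plunger. A spring returns it: 4 N at the top, 6.4 N at the bottom, plus 1 to 4 N of friction and damping.
- disc_1: The lowest of three equal plain aluminium discs stacked in the magazine, the one that will come out. Diameter 30 mm, 10 mm thick, 20 g. Origin at the centre of its underside, z along its axis. At the start its underside is 12 mm above the table.
- disc_2: The second disc of the stack, same size and origin; it stays in the magazine.
- disc_3: The top disc of the stack, same size and origin; it stays in the magazine.
- round_dish: Grey round open dish fixed to the table at one end of the apron, to its left or right. Outer diameter 72 mm, inner 65 mm, floor 3 mm above the table, rim 10 mm above the table (2 mm below the apron). Origin at the centre of its underside, at x = -50 mm and y = +75 or -75 mm of the dispenser; its rim begins 1 mm beyond the apron's end.
- square_tray: Grey square open tray fixed at the other end of the apron, 72 x 72 mm outside, rim 10 mm high. Origin at the centre of its underside. Not to be used.
- bottle: Brown glass bottle with black cap, diameter 44, 86 mm tall, left of the drive housing; bystander. Origin at the centre of its underside.
- memory_stick: Small red memory stick, 53 x 17 x 8 mm, right of the drive housing; bystander. Origin at the centre of its underside.
- tape: Roll of green label tape, diameter 78, 20 mm high, lying flat; bystander. Origin at the centre of its underside.
- timer: White bench timer, 62 x 62 x 20 mm; bystander. Origin at the centre of its underside.
- mouse: Black computer mouse, 110 x 62 x 37 mm; bystander. Origin at the centre of its underside.
- rack: Blue empty vial rack, 78 x 144 x 26 mm; bystander. Origin at the centre of its underside.
Things that resemble listed ones, but are neither listed nor needed, are in the scene too. Leave any pink look-alike of the round_dish alone.

How it is judged:
On the way, in this order (a step that is already met when the one before it is completed fails the run):
1. the plunger is pressed all the way down (value of joint plunger above 0.018 m), for 0.05 s.
2. the plunger is up again and one disc lies out on the apron, clear of the magazine (value of joint plunger below 0.003 m and horizontal distance between disc_1 and apron below 0.025 m and horizontal distance between disc_1 and magazine above 0.036 m), for 0.1 s.
At the end, for the whole second after the job is handed in: The ejected disc lies flat (within 7 degrees) and still on the floor of the round dish, its centre within 20 mm of the dish's; the other two discs are in the magazine (within 6 mm of its axis) and the plunger is up (within 3 mm) (horizontal distance between disc_1 and round_dish below 0.02 m and z of disc_1 in the frame of round_dish below 0.006 m and angle between disc_1's own z axis and vertical below 0.12 rad and linear speed of disc_1 below 0.02 m/s and value of joint plunger below 0.003 m and horizontal distance between each of disc_2, disc_3 and magazine below 0.006 m); the robot touches nothing.
It fails at once if a second disc is pushed or taken out of the magazine (horizontal distance between any of disc_2, disc_3 and magazine above 0.01 m or height (world z) of disc_2 above 0.032 m or height (world z) of disc_3 above 0.042 m).
It fails at once if the ejected disc is lifted (underside more than 10 mm above the apron) (height (world z) of disc_1 above 0.022 m).
It fails at once if a bystander is moved more than 30 mm (the memory stick 20 mm) (distance of any of bottle, tape, timer, mouse, rack from where it was at the start of the episode above 0.03 m or distance of memory_stick from where it was at the start of the episode above 0.02 m).
It also fails if it takes over 42 s, if anything falls off the work surface, if the arm or the gripper's body presses on something with over 40 N, if the wrist force passes 120 N, or if a joint passes its speed limit or range.

## Working session

There is one attempt and no reset: what is moved stays moved. The work goes in short steps, Python scripts to look and compute and a shell command to move; the robot and the scene stay as the last step left them, time stands still between calls to the robot, and variables do not carry over. Pictures are saved under pics/ and viewed, at most 10 in all, crops included, and the job is handed in when it is done.

```bash
mkdir -p pics
cat > h.py <<'E'
import numpy as np, cv2
from bench import sensors, viewer, robot
def grab(n,save=None):
    im,d=viewer.grab_frame(n)
    if save: cv2.imwrite(save,im[:,:,::-1])
    return im,d
def cloud(n,d):
    i=viewer.camera_info(n);K=np.array(i["K"]);V=np.array(i["view"])
    v,u=np.mgrid[:480,:640]
    p=np.stack([(u-K[0,2])/K[0,0]*d,(v-K[1,2])/K[1,1]*d,d],-1)
    w=(p-V[:3,3])@V[:3,:3]
    w[d==0]=np.nan
    return w
E
python3 - <<'E'
from h import *
for n in("top","scene"):
    im,d=grab(n,f"pics/{n}0.png"); np.save(f"{n}.npy",cloud(n,d))
s=sensors.read_state();print(s["t"],s["tcp_pos"],s["orientation"],s["gripper_width"],robot.tcp_to_tips)
E
```

```text
0.1 [ 0.27618636 -0.6154887   0.25551379] [-3.14003947e+00  5.76650029e-05  4.21802319e-01] 0.9984675688746482 0.025
```

View pics/top0.png

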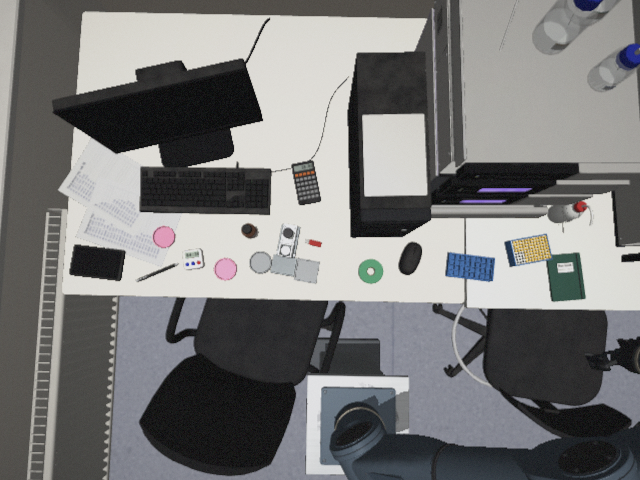

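View pics/scene0.png

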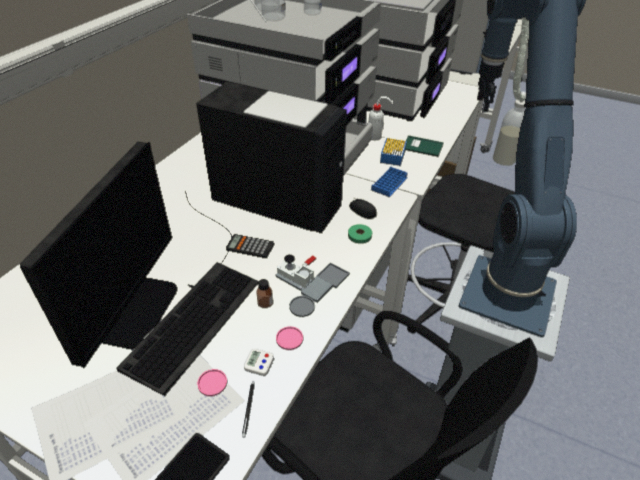

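The top view shows the dispenser tower near (286,250) and the black plunger cap near (290,233). The grey round dish is at (261,262), on the left, and the square tray at (306,270). Next I'll measure their positions.

Run:
```python
from h import *
w=np.load("top.npy"); im=cv2.imread("pics/top0.png")
x0,y0,x1,y1=235,215,335,295
c=cv2.resize(im[y0:y1,x0:x1],None,fx=8,fy=7.5,interpolation=cv2.INTER_CUBIC); cv2.imwrite("pics/crop0.png",cv2.resize(c,(800,600)))
for n,(u,v) in dict(dish=(261,262),tray=(307,270),cap=(290,234),apron=(284,266),stick=(314,243),bottle=(249,230),tower=(287,249),table=(330,290)).items(): print(n,w[v,u].round(4))
z=w[...,2]; sub=np.zeros(z.shape,bool); sub[y0:y1,265:312]=1
for lo,hi in((.066,.085),(.044,.056),(.03,.04),(.01,.018)):
    m=sub&(z>lo)&(z<hi); p=w[m]; print(lo,m.sum(),np.nanmean(p,0).round(4)); 
    if m.sum()>3: print(cv2.minAreaRect((p[:,:2]*1000).astype(np.float32)))
```

```text
dish [0.5009 0.3136 0.0097]
tray [0.4784 0.1671 0.0015]
cap [0.5847 0.2191 0.0736]
apron [0.4896 0.2403 0.0079]
stick [0.5644 0.1463 0.0111]
bottle [0.5934 0.3428 0.0851]
tower [0.5408 0.2291 0.0474]
table [ 0.4162  0.0927 -0.0008]
0.066 85 [0.5898 0.227  0.075 ]
((590.3231811523438, 227.09092712402344), (29.98158836364746, 28.390838623046875), 2.8109383583068848)
0.044 78 [0.5397 0.2364 0.0495]
((538.976806640625, 235.90814208984375), (42.76069259643555, 39.76616668701172), 80.81294250488281)
0.03 206 [0.5817 0.2275 0.036 ]
((570.6367797851562, 230.78506469726562), (44.03501510620117, 104.35066223144531), 80.54668426513672)
0.01 488 [0.5116 0.2365 0.0133]
((533.660400390625, 222.08120727539062), (149.67031860351562, 172.24002075195312), 84.11458587646484)
```

View pics/crop0.png

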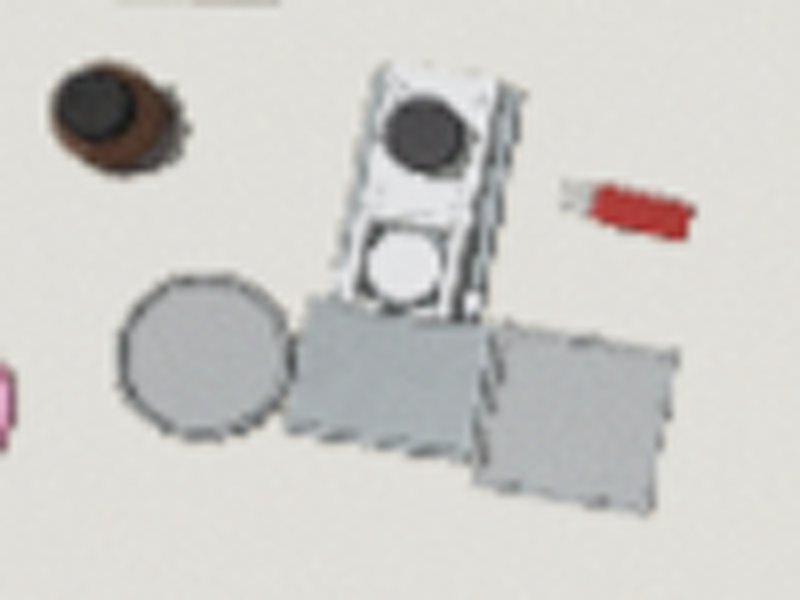

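The cropped view shows the dispenser's x axis yawed about -9.5°, with the dish on its +y side. The discs are visible in the tower and the plunger is up. In world coordinates the origin is about (0.539, 0.236), the cap (0.590, 0.227) and the dish (0.502, 0.318). Before I travel I'll check clearance to the tall furniture.

Run:
```python
import numpy as np
for n in("top","scene"):
    w=np.load(n+".npy"); m=(w[...,2]>.06)&(w[...,0]>.35)
    for a in np.arange(-.7,.5,.1):
        p=w[m&(w[...,1]>a)&(w[...,1]<a+.1)]
        if len(p)>5: i=np.nanpercentile(p[:,0],2); print(n,round(a,1),i.round(3),p[:,2].max().round(3))
```

```text
top -0.7 0.626 0.186
top -0.6 0.661 0.556
top -0.5 0.66 0.635
top -0.4 0.657 0.671
top -0.3 0.655 0.607
top -0.2 0.601 0.556
top -0.1 0.586 0.386
top -0.0 0.585 0.386
top 0.2 0.576 0.082
top 0.3 0.596 0.407
top 0.4 0.899 0.407
scene -0.7 0.643 0.408
scene -0.6 0.657 0.554
scene -0.5 0.654 0.562
scene -0.4 0.653 0.58
scene -0.3 0.652 0.595
scene -0.2 0.589 0.555
scene -0.1 0.583 0.55
scene -0.0 0.584 0.569
scene 0.1 1.644 0.494
scene 0.2 0.581 0.392
scene 0.3 0.59 0.405
scene 0.4 0.897 0.403
```

```bash
python3 -m crank '[[[0,0,-0.1],[34,-36,2],60],[[0,0,-0.2],[68,-73,5],20],[[0,0,-0.3],[102,-109,8],0],[[0,0,-0.4],[136,-146,10],0],[[0,0,-0.5],[170,-182,12],0],[[0,0,-0.6],[204,-218,15],0],[[0,0,-0.7],[238,-255,18],0],[[0,0,-0.8],[272,-291,20],0],[[0,0,-0.9],[306,-328,22],0],[[0,0,-0.983],[340,-364,25],0],[[0,0,-0.983],[374,-400,28],0],[[0,0,-0.983],[409,-437,30],0],[[0,0,-0.983],[409,-437,30],0],[[0,0,-0.983],[442,-495,38],0],[[0,0,-0.983],[475,-553,47],0],[[0,0,-0.983],[509,-611,55],0],[[0,0,-0.983],[550,-620,55],0],[[0,0,-0.983],[591,-630,55],0],[[0,0,-0.983],[632,-640,55],0],[[0,0,-0.983],[632,-640,55],0]]'
python3 -c "
from h import *
s=sensors.read_state();print(s)"
```

```text
t: 2.1
tcp_pos: [0.593, 0.2305, 0.2006]
orientation: [3.141, -0.002, 1.407]
contact_force: [-0.5, -0.2, 0.4]
gripper_width: 0.0
grasp_force: 0.0
{'t': 2.1, 'qpos': array([-0.21682426,  0.58294607, -0.37048877,  1.61174088,  0.23882317,
        0.99053236, -0.82623952]), 'joint_velocities': array([-0.13017896,  0.20404505,  0.05016486, -0.3881982 ,  0.02970438,
        0.22541868, -0.04654658]), 'tau': array([ -0.07515541, -73.29823494,  -4.90621403, -25.93854368,
         0.1025444 ,  -0.34294054,  -0.19209403]), 'tcp_pos': array([0.59300406, 0.23046818, 0.20057846]), 'orientation': array([ 3.14144385e+00, -2.08259736e-03,  1.40736085e+00]), 'contact_force': array([-0.5404204 , -0.22771501,  0.38793619]), 'torque': array([ 0.01639251, -0.03310157, -0.03057173]), 'grasp_force': 0.0, 'gripper_width': 0.00028611102172671117}
```

```bash
python3 -m crank '[[[0,0,0],[0,0,30],0],[[0,0,0],[0,0,60],0],[[0,0,0],[0,0,80],0],[[0,0,0],[0,0,80],0],[[0,0,0],[0,0,80],0]]'; python3 -c "
from h import *
im,d=grab('scene'); cv2.imwrite('pics/a.png',cv2.resize(im[200:320,220:380,::-1],(800,600),interpolation=cv2.INTER_CUBIC))"
```

```text
t: 2.6
tcp_pos: [0.5911, 0.2264, 0.1215]
orientation: [-3.141, 0.0, 1.405]
contact_force: [-0.6, -0.2, 0.5]
gripper_width: 0.003
grasp_force: 0.0
```

View pics/a.png

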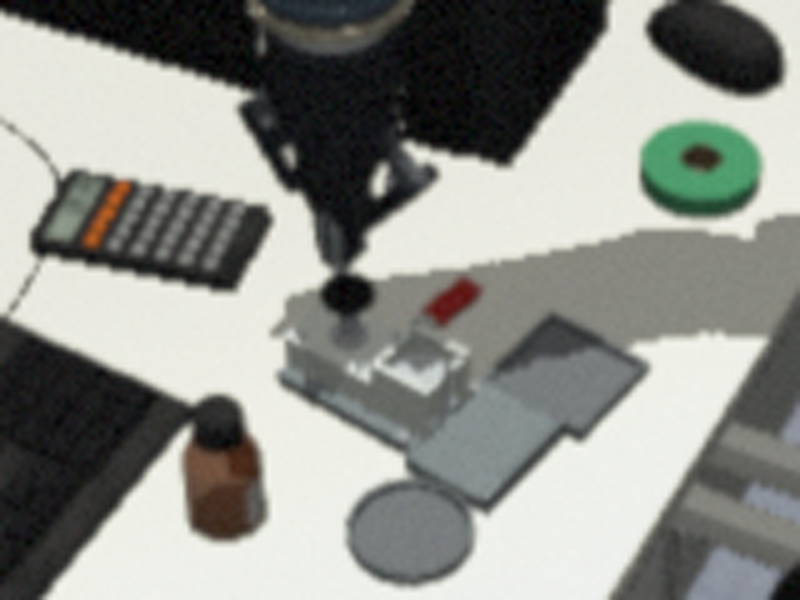

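The crop shows the closed fingertips at (340,262), right above the cap at (348,293), so they are aligned. I'll press slowly now.

```bash
python3 -m crank '[[[0,0,0],[0,0,10],0],[[0,0,0],[0,0,18],0],[[0,0,0],[0,0,21],0],[[0,0,0],[0,0,24],0],[[0,0,0],[0,0,27],0],[[0,0,0],[0,0,30],0],[[0,0,0],[0,0,33],0],[[0,0,0],[0,0,36],0],[[0,0,0],[0,0,38],0],[[0,0,0],[0,0,40],0],[[0,0,0],[0,0,40],0]]'
```

```text
t: 3.75
tcp_pos: [0.5908, 0.2266, 0.0816]
orientation: [-3.141, 0.0, 1.405]
contact_force: [-2.5, -2.4, 5.9]
gripper_width: -0.002
grasp_force: 2.9
```

```bash
python3 -m crank '[[[0,0,0],[0,0,1],0],[[0,0,0],[0,0,2],0],[[0,0,0],[0,0,3],0],[[0,0,0],[0,0,3],0],[[0,0,0],[0,0,3],0]]'
```

```text
t: 4.25
tcp_pos: [0.5909, 0.2266, 0.0799]
orientation: [3.141, 0.0, 1.405]
contact_force: [-5.5, -3.0, 18.5]
gripper_width: -0.002
grasp_force: 9.0
```

The plunger is at the hard stop: force is up and motion has stalled. I'll release it slowly.

```bash
python3 -m crank '[[[0,0,0],[0,0,-4],0],[[0,0,0],[0,0,-8],0],[[0,0,0],[0,0,-12],0],[[0,0,0],[0,0,-16],0],[[0,0,0],[0,0,-20],0],[[0,0,0],[0,0,-24],0],[[0,0,0],[0,0,-30],0],[[0,0,0],[0,0,-50],0],[[0,0,0],[0,0,-70],0],[[0,0,0],[0,0,-70],0],[[0,0,0],[0,0,-70],0]]'; python3 -c "
from h import *
im,d=grab('scene'); cv2.imwrite('pics/b.png',cv2.resize(im[230:320,250:370,::-1],(800,600),interpolation=cv2.INTER_CUBIC))
im,d=grab('top','pics/t1.png'); w=cloud('top',d)
o=np.array([.539,.2357]);a=-.166;R=np.array([[np.cos(a),-np.sin(a)],[np.sin(a),np.cos(a)]])
L=(w[...,:2]-o)@R
m=(w[...,2]>.018)&(w[...,2]<.03)&(L[...,0]<-25/1e3)&(L[...,0]>-.075)&(abs(L[...,1])<.04)
print(m.sum(),L[m].mean(0),np.argwhere(m).mean(0))"
```

```text
t: 5.35
tcp_pos: [0.5912, 0.227, 0.1486]
orientation: [3.141, -0.001, 1.405]
contact_force: [0.0, -0.6, -0.1]
gripper_width: 0.0
grasp_force: 0.0
71 [-0.04911471  0.00093346] [265.42253521 282.25352113]
```

View pics/b.png

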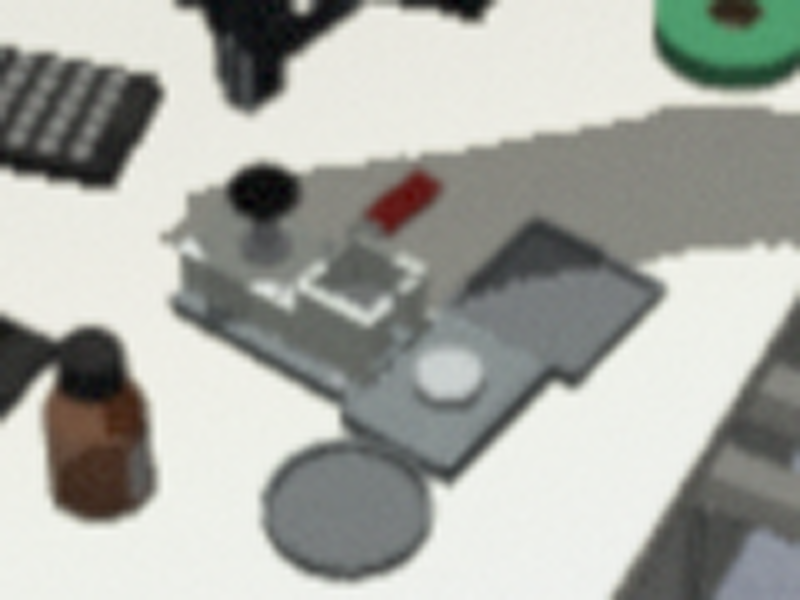

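The disc lies on the apron at (448,372), local (-49, 1) mm, and the plunger is up at (263,192). The gripper's knuckles flare out along tool y. I'll turn it 90° so they run along the apron rather than over the tower, then push with the flat back of the finger. I'll move beside the disc first.

```bash
python3 -m crank '[[[0,0,-0.14],[-8,-20,0],0],[[0,0,-0.28],[-16,-40,0],0],[[0,0,-0.42],[-24,-60,0],0],[[0,0,-0.56],[-32,-80,0],0],[[0,0,-0.7],[-39,-102,0],0],[[0,0,-0.84],[-39,-102,0],0],[[0,0,-0.98],[-39,-102,0],0],[[0,0,-1.12],[-39,-102,0],0],[[0,0,-1.26],[-39,-102,0],0],[[0,0,-1.4],[-39,-102,0],0],[[0,0,-1.5],[-39,-102,0],0],[[0,0,-1.571],[-39,-102,0],0],[[0,0,-1.571],[-39,-102,30],0],[[0,0,-1.571],[-39,-102,60],0],[[0,0,-1.571],[-39,-102,80],0],[[0,0,-1.571],[-39,-102,80],0],[[0,0,-1.571],[-39,-102,80],0]]'; python3 -c "
from h import *
im,d=grab('scene'); cv2.imwrite('pics/c.png',cv2.resize(im[200:320,250:410,::-1],(800,600),interpolation=cv2.INTER_CUBIC))
s=sensors.read_state();a=-.166;q=s['tcp_pos'][:2]-[.539,.2357];print(q@np.array([[np.cos(a),-np.sin(a)],[np.sin(a),np.cos(a)]]),s['qpos'][6])"
```

```text
t: 7.15
tcp_pos: [0.4835, 0.2054, 0.0681]
orientation: [-3.141, -0.001, 2.976]
contact_force: [-0.8, 0.9, 0.5]
gripper_width: 0.002
grasp_force: 0.0
[-0.04925944 -0.03876168] 0.21417685967374062
```

View pics/c.png

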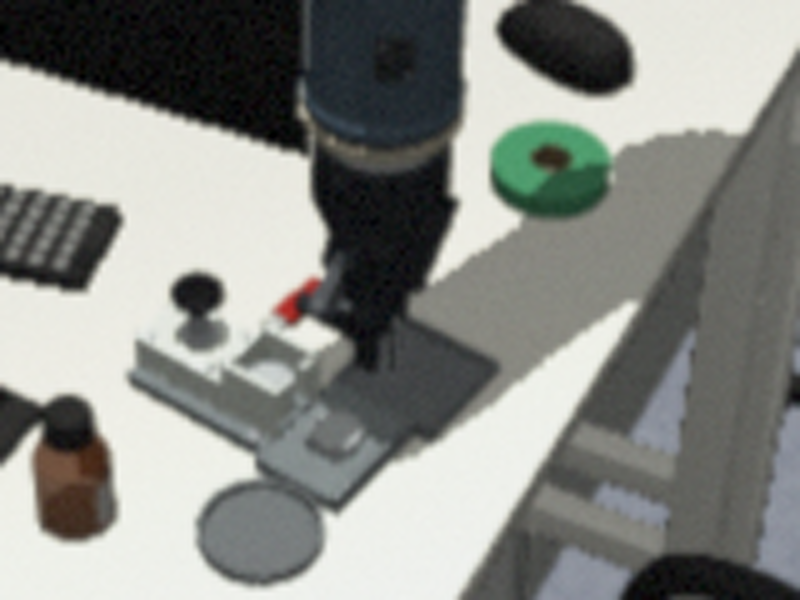

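The fingers are at (375,350), beyond the disc at (335,430) on the tray side, and clear of the tower. I'll lower them, then push along +tool y.

```bash
python3 -m crank '[[[0,0,0],[0,0,15],0],[[0,0,0],[0,0,27],0],[[0,0,0],[0,0,29],0],[[0,0,0],[0,0,29],0],[[0,0,0],[0,4,29],0],[[0,0,0],[0,8,29],0],[[0,0,0],[0,12,29],0],[[0,0,0],[0,16,29],0],[[0,0,0],[0,20,29],0],[[0,0,0],[0,24,29],0],[[0,0,0],[0,28,29],0],[[0,0,0],[0,32,29],0],[[0,0,0],[0,36,29],0],[[0,0,0],[0,40,29],0],[[0,0,0],[0,40,29],0]]'; python3 -c "
from h import *
im,d=grab('scene'); cv2.imwrite('pics/d.png',cv2.resize(im[200:320,250:410,::-1],(800,600),interpolation=cv2.INTER_CUBIC))"
```

```text
t: 8.7
tcp_pos: [0.4906, 0.2456, 0.0394]
orientation: [3.141, 0.0, 2.976]
contact_force: [-0.8, -1.4, 0.7]
gripper_width: -0.0
grasp_force: 0.2
```

View pics/d.png

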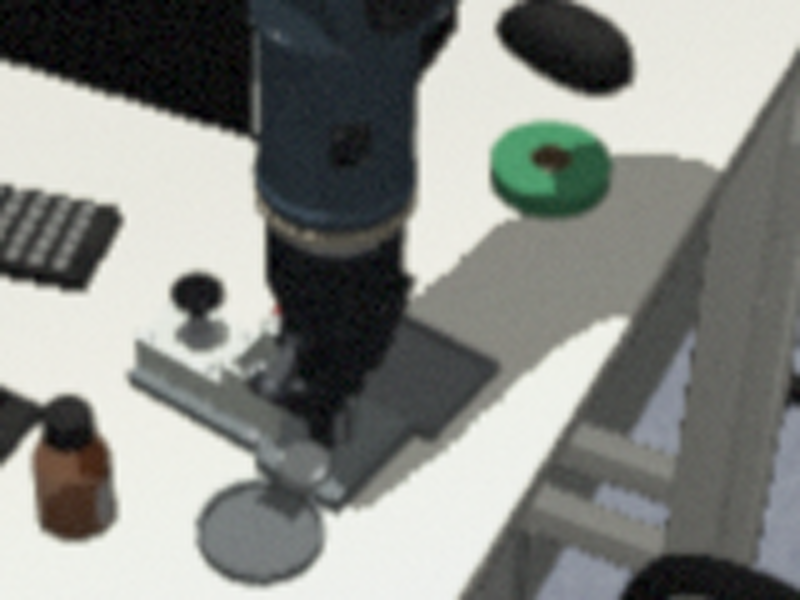

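The disc at (305,462) is staying ahead of the finger and heading for the dish at (260,530). I'll keep pushing until it is past the rim.

```bash
python3 -m crank '[[[0,0,0],[0,4,0],0],[[0,0,0],[0,8,0],0],[[0,0,0],[0,12,0],0],[[0,0,0],[0,16,0],0],[[0,0,0],[0,20,0],0],[[0,0,0],[0,24,0],0],[[0,0,0],[0,28,0],0],[[0,0,0],[0,32,0],0],[[0,0,0],[0,36,0],0],[[0,0,0],[0,39,0],0],[[0,0,0],[0,39,0],0],[[0,0,0],[0,39,-30],0],[[0,0,0],[0,-10,-80],0],[[0,0,0],[0,-60,-110],0],[[0,0,0],[0,-100,-110],0],[[0,0,0],[0,-100,-110],0],[[0,0,0],[0,-100,-110],0]]'; python3 -c "
from h import *
im,d=grab('scene'); cv2.imwrite('pics/e.png',cv2.resize(im[200:320,250:410,::-1],(800,600),interpolation=cv2.INTER_CUBIC))
im,d=grab('top'); w=cloud('top',d)
r=np.hypot(w[...,0]-.502,w[...,1]-.318)
m=(w[...,2]>.0105)&(w[...,2]<.03)&(r<.03)
print(m.sum(),w[m].mean(0),w[m][:,2].std(),w[(r<.03)&~m][:,2].mean())"
```

```text
t: 10.45
tcp_pos: [0.4741, 0.1427, 0.1498]
orientation: [-3.14, 0.001, 2.971]
contact_force: [-0.5, -0.9, 0.1]
gripper_width: 0.001
grasp_force: 0.0
59 [0.50195377 0.30869967 0.01362707] 0.002233264656294765 0.0033555145768203345
```

View pics/e.png

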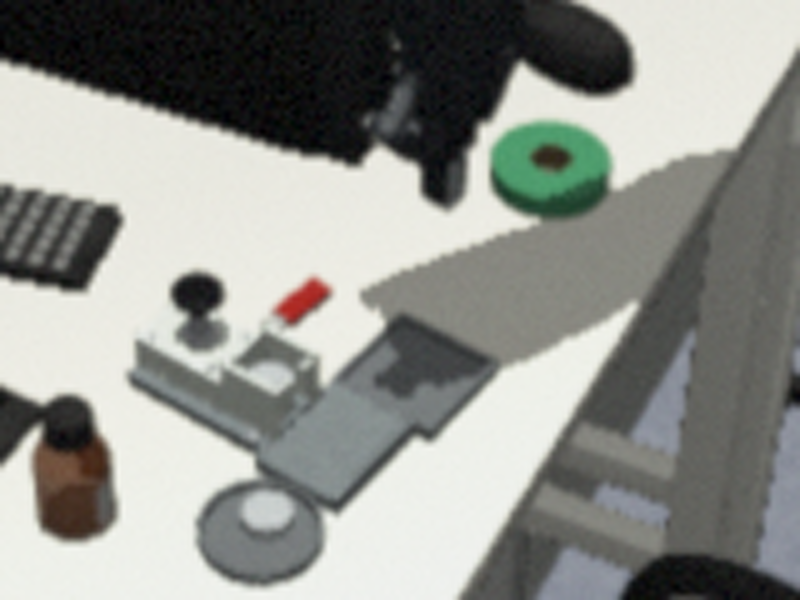

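The disc at (268,512) looks flat in the dish. A quick plane fit on the depth will confirm that before I hand in.

```bash
python3 -c "
from h import *
for n in('top','scene'):
    P=[]
    for _ in range(5):
        im,d=grab(n); w=cloud(n,d); r=np.hypot(w[...,0]-.502,w[...,1]-.3087); P.append(w[(w[...,2]>.0085)&(w[...,2]<.03)&(r<.012)])
    P=np.vstack(P); c=P.mean(0); k=np.linalg.lstsq(P[:,:2]-c[:2],P[:,2]-c[2],rcond=None)[0]; print(n,len(P),c,np.degrees(np.arctan(np.hypot(*k))))"
```

```text
top 218 [0.5020764  0.30853316 0.01324327] 0.5565652241272583
scene 220 [0.5017396  0.30896108 0.01238275] 1.8618284615150293
```

```bash
python3 -c "
from bench import robot
print(robot.sign_off())"
```

```text
the job is handed in; nothing more can be done
None
```

The job is handed in: one disc was ejected and pushed into the round dish, where it lies flat about 9 mm off centre, with the plunger up and the arm clear; the hand-in returned no verdict.

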